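Seat the teak soap deck on its pins and put the soap back

ROBOT

A 6-joint arm with a two-finger parallel gripper is mounted at the origin on the work surface. World frame = base frame: x ahead of the robot, y to its left, z up, the work surface at z = 0. Lengths are in mm, angles in rad, forces in N, time in s.
With the tool pointing down it reaches from about 275 to 750 mm from the base axis. Payload 10.2 kg.
Tool frame: the origin (TCP) lies midway between the tips of the shut fingers; the grasp point (between the pads) lies 19 mm behind it; z points along the fingers, y is the line along which they close (so a half turn about z gives the same grasp; the last joint's range is limited). The gripper opens to 85 mm and grips with 20 to 120 N. Pads are 22 mm wide; open, the fingers measure 114 mm over their backs; the gripper's body (76 mm by 85 mm) begins 54 mm behind the grasp point. The pads swing forward as they close: fully open they stand 13 mm farther back than shut.
Start: joints at [0.897, 0.313, 1.498, -0, 1.331, -0.223], TCP at [228.748, 472.552, 231.294] pointing down, gripper open.
Joint ranges: [-2.94, 2.94], [-0.97, 2.17], [0.19, 2.56], [-1.23, 4.37], [0.02, 3.11], [-2.88, 2.88]. Speed limits (rad/s): [2.39, 2.39, 3.01, 3.14, 3.14, 3.14].

INTERFACE

Orientations are given as a unit quaternion [w, x, y, z].
In Python, from rig import ctrl gives the robot as it stands.
- The arm moves only by the tool send_rows, never from a script. Its argument "targets" is a list of rows, each a list of 7 numbers: the closure, from -1 (fully open) to 1 (shut), so that 0 is half open, then the shift along the tool's x, y, z in m, then the turn, a rotation vector about the tool's x, y, z in rad. In form: [[claw, dx, dy, dz, ax, ay, az], ...]. A call has exactly 10 rows; each row shifts and turns the commanded pose from where the row before left it, along the tool's axes as they then stand; what a row does not reach is not made up. A row lasts 1/8 s, in which the tool goes at most 62.5 mm and 10.7 degrees, less where a joint would pass 70% of its speed; a pose out of reach is approached as far as the arm can. A call with a gripper value outside its range is refused whole. The fingers move at their own pace and stop on an object; "squeeze" is the grip in N (left out, the last holds). Time passes only in rows, so rows that do not move let the fingers close, or fill a call up. It gives the time, the measured TCP pose, the force, the opening and the grip force at its end, in the units of the state.
- ctrl.sense(): the state, without advancing time (a new reading comes with each control period).
- ctrl.capture(name): name is "side" or "top" or "wrist"; returns a dict with "img" (384x512x3 uint8, red, green, blue), "camera_matrix" (3x3 intrinsics, pixels), "R" (3x3) and "t" (3): a world point X has camera coordinates R X + t. Camera axes: x right, y down, z forward; pixel columns grow to the right and rows downward; lengths in mm; the calibration is good to about 2 mm. A picture is of the moment at which its call begins. There is no depth.
- ctrl.finish_job(): hands the job in; it is judged then, once.
Trained networks look in a picture, given as the dict that the camera call returned (one of the last four; its "shot" number tells which), for a name from the list of things; names that differ only in an ending like _2 or _b are one class to them, and where a whole thing is asked for, a point or a joint stands for the part that bears it (a point fixed in the world has none). Each returns a list of dicts, best first, with "score" (0 to 1); they miss things now and then, are a little off and sometimes report something else, mostly with a low value. They report only what shows in the picture. A call takes as long as a camera call.
- ctrl.boxes_of(query, picture): "extent" ([left, top, width, height] in pixels, round what is visible of it).
- ctrl.landmark_of(query, picture): "point" ([column, row] in pixels: a listed point, or the origin of a listed thing).
The state is a dict: "time_s": time; "joints": joint angles; "dq": joint speeds; "tau": joint torques, N m; "eef_pos": TCP position; "ee_rot": TCP orientation; "force": force on the tool from outside, world axes, zero at the start; "wrist_torque": the same for the moment, N m; "grip_width": opening from 0.0 (shut) to 1.0 (fully open); "grip_force": force on a finger pad.
Only numpy, scipy, OpenCV 4.12 (cv2) and the standard library are available. Lean on these libraries where they do the work, as an engineer would, in place of code of your own. Each camera call takes 0.05 s, during which the arm holds its last target. There are 200 camera calls.

TASK

The slatted deck of the teak soap holder was put back askew after rinsing and is propped up on the two brass pins of its base. Nudge it along, without lifting it off, until both of its holes drop over the pins and it lies flat on the base; then set the soap bar on it flat, lengthwise and in the middle, and let go. Do not knock the rattan tier above, and leave the other things where they are.

Things in the scene. Friction and masses are not known exactly. Their poses are not given: they have to be found in the camera images.
- base: Fixed dark-stained teak base of the soap holder, 140 (its x) x 82 (its y) x 24 mm high, flat rim round a drain well. Origin: centre of its underside, on the shelf surface. Its +x points away from the robot (yaw within 9 degrees); the pins stand at its -x end, nearest the robot. The seated deck lies on it centred on the base and parallel to it, its underside 24 and its top 36 mm up.
- pin0 (a point): Top of the left brass pin: 8 mm diameter, standing 8 mm above the base's rim, tip tapered to 5 mm; at (-50, +19, 32) mm in the base's frame. Axes as the base.
- pin1 (a point): Top of the right brass pin, the same, at (-50, -19, 32) mm in the base's frame.
- deck_center (a point): Centre (half-way up) of the loose teak deck, 125 (its x) x 66 (its y) x 12 mm, about 90 g. The 47 mm at its -x end, towards the robot, are a solid board with the two 12 mm through holes; the rest is slats along x. z is its upward normal. It starts 8 to 20 mm too near the robot, up to 7 mm to a side and 0.1 rad askew, its front propped on the pins, its far end on the base's rim.
- hole0 (a point): Centre of the left hole (half-way through the deck), at (-50, +19, 0) mm from deck_center in the deck's frame; it belongs on pin0. It drops over the pin by itself once within about 2 mm of it; the deck slides easily until then.
- hole1 (a point): Centre of the right hole, at (-50, -19, 0) mm from deck_center; it belongs on pin1.
- soap_center (a point): Centre (half-way up) of the loose cream soap bar, 80 (its x) x 46 (its y) x 30 mm high, rounded edges, about 110 g. It starts lying flat on the shelf surface, to the left or right of the holder, its x turned up to 0.3 rad from straight ahead. On the seated deck its centre is 51 mm above the shelf surface.
- upper_tier: Fixed dark rattan tier on legs: a board 140 (its x) x 620 (its y) mm, underside 145 and top 163 mm up; origin on the shelf surface below its centre, 80 mm beyond the base's centre. Its front edge runs over the middle of the soap holder: an upright gripper does not fit over the deck's middle, one leaning back towards the robot by about 40 degrees does.
- dispenser: Bystander: empty white pump dispenser with a lever top, 70 mm diameter, 165 mm tall; origin at the centre of its underside.
- cup: Bystander: blue plastic cup, 74 mm diameter, 90 mm tall; origin at the centre of its underside.
- comb: Bystander: flat wooden comb with a beaded handle, about 160 x 40 x 15 mm, lying beside the holder on the side without the soap; origin under the middle of its toothed part, the beads on its +x side point towards the robot.
- file: Bystander: steel nail file lying flat near the robot, 160 x 15 x 7 mm, along its x; origin at its underside.
- jar: Bystander: lidded green glass jar under the upper tier, 70 mm diameter, 88 mm tall; origin at the centre of its underside.
- tin: Bystander: round tin under the upper tier, 66 mm diameter, 38 mm tall; origin at the centre of its underside.

How it is judged:
By the outcome, as a careful person would: the job done as asked, in the order asked, and still so for the second after the job is handed in, with the robot touching nothing.
It also fails if it takes over 70 s, if anything falls off the work surface, if the arm or the gripper's body presses on something with over 40 N, if the wrist force passes 120 N, or if a joint passes its speed limit or range.

## Working session

There is one attempt and no reset: what is moved stays moved. The work goes in short steps, Python scripts to look and compute and a tool call to move; the robot and the scene stay as the last step left them, time stands still between calls to the robot, and variables do not carry over. Pictures are saved under pics/ and viewed, at most 10 in all, crops included, and the job is handed in when it is done.

Besides the shell and the picture viewer there is one more tool, called by a JSON object that holds its "name" and its "arguments", one argument or row to a line. send_rows: Moves the arm, as the interface text tells. Its arguments: {"type":"object","properties":{"targets":{"type":"array"},"squeeze":{"type":"number"}},"required":["targets"]}

```bash
mkdir -p pics; cat > h.py <<'E'
import numpy as np, cv2
from scipy.optimize import least_squares
from scipy.spatial.transform import Rotation as Rn
from rig import ctrl
PTS=['pin0','pin1','deck_center','hole0','hole1','soap_center']
def ray(c,uv):
    K=np.array(c['camera_matrix']);R=np.array(c['R']);t=np.array(c['t'])
    d=R.T@np.linalg.solve(K,[uv[0],uv[1],1]); return -R.T@t,d/np.linalg.norm(d)
def onz(c,uv,z):
    o,d=ray(c,uv); return o+d*(z-o[2])/d[2]
def proj(c,X):
    p=np.array(c['R'])@np.array(X)+np.array(c['t']); p=np.array(c['camera_matrix'])@p; return p[:2]/p[2]
def tri(rs):
    A=0;b=0
    for o,d in rs:
        M=np.eye(3)-np.outer(d,d);A=A+M;b=b+M@o
    return np.linalg.solve(A,b)
def save(c,n): cv2.imwrite('pics/'+n+'.png',cv2.cvtColor(c['img'],cv2.COLOR_RGB2BGR))
def state():
    s=ctrl.sense(); print({k:np.round(s[k],3).tolist() for k in ['time_s','joints','eef_pos','ee_rot','force','grip_width','grip_force']}); return s
E
python3 - <<'E'
from h import *
state()
cs={n:ctrl.capture(n) for n in ['side','top','wrist']}
ims=[]
for n,c in cs.items(): save(c,'a_'+n)
cv2.imwrite('pics/a.png',cv2.resize(np.hstack([cv2.cvtColor(cs[n]['img'],cv2.COLOR_RGB2BGR) for n in ['side','top']]),(800,300)))
for q in PTS+['base','upper_tier','dispenser','cup','comb','file','jar','tin']:
    rs=[]
    for n,c in cs.items():
        r=ctrl.landmark_of(q,c)
        if r: print(q,n,np.round(r[0]['point'],1),round(r[0]['score'],2),end=' ')
        if r and r[0]['score']>.4: rs.append(ray(c,r[0]['point'])); print(np.round(onz(c,r[0]['point'],{'p':32,'d':34,'h':38,'s':15}.get(q[0],0) if q in PTS else 0)[:2]),end='; ')
    print(q,np.round(tri(rs),1) if len(rs)>1 else '')
for n,c in cs.items(): o,_=ray(c,[256,192]);print(n,o, c['camera_matrix'][0][0])
E
```

```text
{'time_s': 0.0, 'joints': [0.897, 0.313, 1.498, 0.0, 1.331, -0.223], 'eef_pos': [228.58, 472.343, 230.733], 'ee_rot': [-0.0, 0.224, 0.975, -0.001], 'force': [-0.139, 0.08, 0.703], 'grip_width': 0.997, 'grip_force': 0.0}
pin0 side [245.4 196.8] 0.82 [600.  38.]; pin0 top [233.3 200.2] 0.83 [588.  28.]; pin0 [588.5  26.4  44.2]
pin1 side [245.4 196.8] 0.82 [600.  38.]; pin1 top [233.3 200.2] 0.83 [588.  28.]; pin1 [588.5  26.4  44.2]
deck_center side [261.7 197.5] 0.75 [632.   4.]; deck_center top [239.8 187.5] 0.55 [625.  10.]; deck_center [628.9   7.1  33.1]
hole0 side [241.7 202.8] 0.77 [570.  17.]; hole0 top [232.2 202.9] 0.63 [580.  31.]; hole0 [581.1  31.5  23.5]
hole1 side [241.7 202.8] 0.77 [570.  17.]; hole1 top [232.2 202.9] 0.63 [580.  31.]; hole1 [581.1  31.5  23.5]
soap_center side [280.4 277.6] 0.82 [ 488. -235.]; soap_center top [324.5 231. ] 0.6 [ 503. -237.]; soap_center [ 497.8 -234.6    8.9]
base side [259.5 203.6] 0.82 [637.  19.]; base top [239.9 186.2] 0.77 [634.  10.]; base [631.5  10.8   8. ]
upper_tier side [179.6 189.9] 0.45 [489. 228.]; upper_tier top [103.3 
[... 198 characters left out ...]
5.4 166.1] 0.91 [467. 422.]; cup top [100.6 250.4] 0.75 [441. 414.]; cup wrist [282.6 310.1] 0.61 [447. 412.]; cup [449.6 410.4   6. ]
comb side [180.3 189.9] 0.6 [490. 227.]; comb top [154.7 233.5] 0.71 [491. 258.]; comb [497.6 260.4 -22.5]
file side [196.2 238.1] 0.7 [415.  13.]; file top [237.5 259.4] 0.71 [419.  14.]; file [417.4  15.1  -3.3]
jar side [224.1 166.5] 0.93 [672. 250.]; jar 
tin side [318.8 213. ] 0.65 [ 740. -121.]; tin top [232.8 205.1] 0.72 [577.  31.]; tin [645.1 -55.5  23.4]
side [  98.69631594 -627.98022666  671.49319329] 365.43682810721583
top [ 482.67652522  -14.76309016 1051.66254287] 355.4825918253423
wrist [159.65060303 506.40567579 373.47081239] 304.2349062570466
```

View pics/a_top.png

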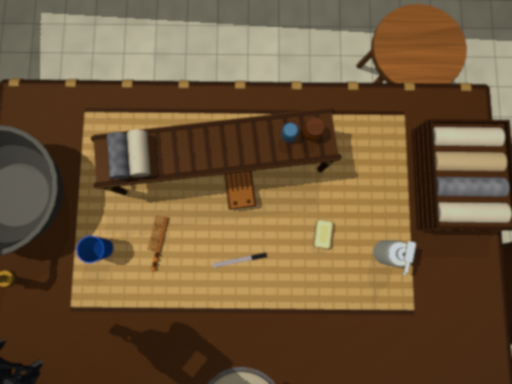

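View pics/a_side.png

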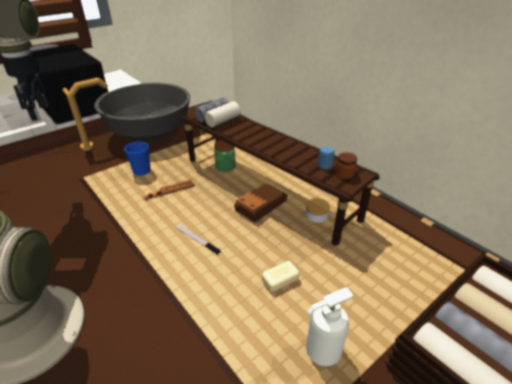

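The top picture shows the holder at about (240,190), with the deck askew and its two holes towards the robot. The soap is at (324,234), the comb at (158,235) and the file at (240,260). The side picture agrees, with the jar and tin under the tier on either side of the holder. The networks agree with the picture for these, but the left and right pins are mixed up. Next I'll work out a close viewing pose.

```bash
cat >> h.py <<'E'
def tool(yaw,lean):  # tool z leans forward by lean, yaw about world z
    return Rn.from_euler('z',yaw)*Rn.from_euler('y',-lean)*Rn.from_quat([0,1,0,0])
def pose():
    s=ctrl.sense(); q=s['ee_rot']; return np.array(s['eef_pos']),Rn.from_quat([q[1],q[2],q[3],q[0]])
def plan(p,R,p0=None,R0=None):
    if p0 is None: p0,R0=pose()
    a=(R0.inv()*R).as_rotvec(); d=np.array(p)-p0
    print('turn',np.round(a,4),'shift_m old axes',np.round(R0.inv().apply(d)/1000,4),'new axes',np.round(R.inv().apply(d)/1000,4))
E
python3 - <<'E'
from h import *
p,R=pose(); c=ctrl.capture('wrist'); Rc=np.array(c['R']);o,_=ray(c,[256,192])
print('cam in tool',R.inv().apply(o-p)); print('cam axes in tool\n',R.inv().apply(Rc).round(3))
print(tool(0.1,0.5).apply(np.eye(3)).round(2))
ct=R.inv().apply(o-p); Ct=Rc@R.as_matrix()
for lean in [0,.3,.5]:
  for x in [430,480,520]:
    T=tool(0.09,lean);P=np.array([x,20,200]);
    cc=dict(camera_matrix=c['camera_matrix'],R=Ct@T.inv().as_matrix()); cc['t']=-cc['R']@(P+T.apply(ct))
    print(lean,x,proj(cc,[580,25,32]).round(),proj(cc,[680,10,24]).round())
plan([450,20,200],tool(.09,.3))
E
```

```text
cam in tool [  76.94338182    0.44412375 -142.63852819]
cam axes in tool
 [[ 0.001  1.     0.   ]
 [-0.954  0.001 -0.301]
 [-0.301  0.     0.954]]
[[-0.87 -0.09 -0.48]
 [-0.1   1.    0.  ]
 [ 0.48  0.05 -0.88]]
0 430 [248. 294.] [230. 354.]
0 480 [251. 257.] [233. 322.]
0 520 [254. 225.] [235. 296.]
0.3 430 [248. 238.] [233. 283.]
0.3 480 [251. 206.] [234. 260.]
0.3 520 [254. 177.] [236. 238.]
0.5 430 [248. 202.] [233. 241.]
0.5 480 [251. 173.] [235. 221.]
0.5 520 [254. 145.] [236. 202.]
turn [-0.0811 -0.2926 -0.5367] shift_m old axes [-0.3963 -0.311   0.0313] new axes [-0.1624 -0.4706  0.083 ]
```

```bash
python3 -c "
from h import *
plan([480,20,190],tool(.09,.3))"
```

```text
turn [-0.0811 -0.2926 -0.5367] shift_m old axes [-0.4233 -0.2979  0.0413] new axes [-0.188  -0.4733  0.1014]
```

{"name": "send_rows", "arguments": {
  "targets": [
    [-1, -0.0265, -0.0186, 0.0026, 0, 0, 0],
    [-1, -0.0265, -0.0186, 0.0026, 0, 0, 0],
    [-1, -0.0265, -0.0186, 0.0026, 0, 0, 0],
    [-1, -0.0265, -0.0186, 0.0026, 0, 0, 0],
    [-1, -0.0265, -0.0186, 0.0026, 0, 0, 0],
    [-1, -0.0265, -0.0186, 0.0026, 0, 0, 0],
    [-1, -0.0265, -0.0186, 0.0026, 0, 0, 0],
    [-1, -0.0265, -0.0186, 0.0026, 0, 0, 0],
    [-1, -0.0265, -0.0186, 0.0026, 0, 0, 0],
    [-1, -0.0265, -0.0186, 0.0026, 0, 0, 0]
  ]
}}

```text
time_s: 3.55
eef_pos: [386.7, 188.7, 205.3]
ee_rot: [0.0, 0.224, 0.975, 0.0]
force: [-0.6, 0.0, -0.1]
grip_width: 1.005
grip_force: 0.0
```

{"name": "send_rows", "arguments": {
  "targets": [
    [-1, -0.0265, -0.0186, 0.0026, 0, 0, 0],
    [-1, -0.0265, -0.0186, 0.0026, 0, 0, 0],
    [-1, -0.0265, -0.0186, 0.0026, 0, 0, 0],
    [-1, -0.0265, -0.0186, 0.0026, 0, 0, 0],
    [-1, -0.0265, -0.0186, 0.0026, 0, 0, 0],
    [-1, -0.0265, -0.0186, 0.0026, 0, 0, 0],
    [-1, 0, 0, 0, -0.027, -0.0975, -0.179],
    [-1, 0, 0, 0, -0.027, -0.0975, -0.179],
    [-1, 0, 0, 0, -0.027, -0.0975, -0.179],
    [-1, 0, 0, 0, 0, 0, 0]
  ]
}}

```text
time_s: 4.8
eef_pos: [480.0, 19.8, 189.7]
ee_rot: [0.136, -0.02, 0.99, 0.006]
force: [0.0, 0.5, -0.6]
grip_width: 1.004
grip_force: 0.0
```

```bash
cat >> h.py <<'E'
def look(names,qs=PTS,zs={'p':32,'d':34,'h':36,'s':15,'b':0}):
    cs={n:ctrl.capture(n) for n in names}
    for n,c in cs.items():
        for q in qs:
            for r in ctrl.landmark_of(q,c)[:3]: print(n,q,np.round(r['point'],1),round(r['score'],2),np.round(onz(c,r['point'],zs[q[0]])[:2],1))
    return cs
E
python3 - <<'E'
from h import *
state(); cs=look(['wrist']); c=cs['wrist']
save(dict(img=np.ascontiguousarray(c['img'][::-1,::-1])),'b_flip'); np.save('b.npy',c,allow_pickle=True)
print(look(['wrist'],['base','deck_center'])and'')
E
```

```text
{'time_s': 4.8, 'joints': [-0.249, 0.114, 1.888, 0.108, 0.882, -1.918], 'eef_pos': [480.026, 19.832, 189.743], 'ee_rot': [0.136, -0.02, 0.99, 0.006], 'force': [0.006, 0.48, -0.59], 'grip_width': 1.004, 'grip_force': 0.0}
wrist pin0 [254.8 218.1] 0.65 [583.1  25.2]
wrist pin0 [220.7 222.6] 0.6 [591.1 -13.8]
wrist pin1 [254.8 218.1] 0.65 [583.1  25.2]
wrist pin1 [220.7 222.6] 0.6 [591.1 -13.8]
wrist deck_center [243.5 249.5] 0.6 [630.6  13.3]
wrist hole0 [256.  221.6] 0.63 [584.9  26.6]
wrist hole0 [219.4 224.8] 0.61 [591.1 -15. ]
wrist hole1 [256.  221.6] 0.63 [584.9  26.6]
wrist hole1 [219.4 224.8] 0.61 [591.1 -15. ]
wrist soap_center [  7.4 131.4] 0.91 [ 494.9 -227.7]
wrist soap_center [241.3 249.2] 0.19 [648.5  10.3]
wrist base [243.3 237. ] 0.89 [641.6  12.8]
wrist deck_center [238.9 248.5] 0.69 [630.    8.1]
```

View pics/b_flip.png

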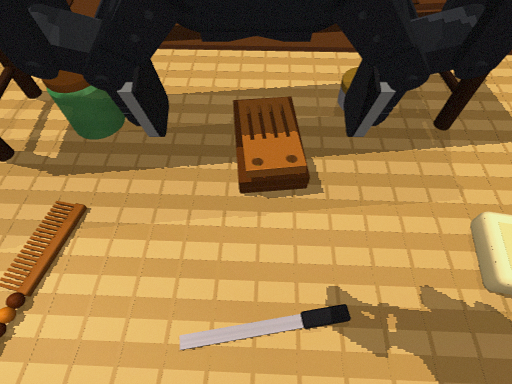

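The flipped wrist picture shows the deck between the fingers, its holes at (257,161) and (292,158), and the base's dark front face visible below its near edge. The jar, tin, comb, file and soap are clear of it. I'll go closer for a finer look.

```bash
python3 - <<'E'
from h import *
p,R=pose(); c=np.load('b.npy',allow_pickle=True).item(); Rc=np.array(c['R']);o,_=ray(c,[256,192])
ct=R.inv().apply(o-p); Ct=Rc@R.as_matrix()
for lean in [.3,.5]:
  for P in [[500,20,120],[520,20,110],[500,20,90]]:
    T=tool(0.09,lean);P=np.array(P)
    cc=dict(camera_matrix=c['camera_matrix'],R=Ct@T.inv().as_matrix()); cc['t']=-cc['R']@(P+T.apply(ct))
    print(lean,P,[proj(cc,q).round() for q in ([565,25,24],[580,25,32],[700,10,24])]); 
plan([515,20,120],tool(.09,.4))
E
```

```text
0.3 [500  20 120] [array([254., 224.]), array([253., 243.]), array([231., 312.])]
0.3 [520  20 110] [array([256., 214.]), array([254., 234.]), array([231., 309.])]
0.3 [500  20  90] [array([254., 248.]), array([252., 268.]), array([229., 337.])]
0.5 [500  20 120] [array([254., 199.]), array([252., 217.]), array([232., 273.])]
0.5 [520  20 110] [array([256., 192.]), array([254., 211.]), array([232., 272.])]
0.5 [500  20  90] [array([254., 226.]), array([252., 244.]), array([231., 297.])]
turn [-0.0095 -0.1263 -0.047 ] shift_m old axes [-0.0141 -0.0019  0.0762] new axes [-0.0042 -0.0031  0.0774]
```

{"name": "send_rows", "arguments": {
  "targets": [
    [-1, -0.0014, -0.0002, 0.0109, -0.001, -0.018, -0.007],
    [-1, -0.0014, -0.0002, 0.0109, -0.001, -0.018, -0.007],
    [-1, -0.0014, -0.0002, 0.0109, -0.001, -0.018, -0.007],
    [-1, -0.0014, -0.0002, 0.0109, -0.001, -0.018, -0.007],
    [-1, -0.0014, -0.0002, 0.0109, -0.001, -0.018, -0.007],
    [-1, -0.0014, -0.0002, 0.0109, -0.001, -0.018, -0.007],
    [-1, -0.0014, -0.0002, 0.0109, -0.001, -0.018, -0.007],
    [-1, 0, 0, 0, 0, 0, 0],
    [-1, 0, 0, 0, 0, 0, 0],
    [-1, 0, 0, 0, 0, 0, 0]
  ]
}}

```text
time_s: 6.55
eef_pos: [514.7, 20.9, 121.2]
ee_rot: [0.199, -0.045, 0.979, 0.007]
force: [0.0, -0.1, 1.2]
grip_width: 1.0
grip_force: 0.0
```

```bash
python3 - <<'E'
from h import *
state(); cs=look(['wrist']); c=cs['wrist']; np.save('c.npy',c,allow_pickle=True)
im=c['img'][::-1,::-1]; crop=im[60:240,150:390]
save(dict(img=cv2.resize(np.ascontiguousarray(crop),(800,600),interpolation=cv2.INTER_CUBIC)),'c_crop')
E
```

```text
{'time_s': 6.55, 'joints': [-0.253, 0.243, 1.976, 0.246, 0.556, -2.102], 'eef_pos': [514.728, 20.911, 121.152], 'ee_rot': [0.199, -0.045, 0.979, 0.007], 'force': [0.014, -0.053, 1.159], 'grip_width': 1.0, 'grip_force': 0.0}
wrist deck_center [233.7 252.5] 0.7 [629.5  10.5]
wrist hole0 [250.8 223.7] 0.79 [585.   23.6]
wrist hole0 [204.5 224. ] 0.75 [589.3 -17.2]
wrist hole1 [250.8 223.7] 0.79 [585.   23.6]
wrist hole1 [204.5 224. ] 0.75 [589.3 -17.2]
```

View pics/c_crop.png

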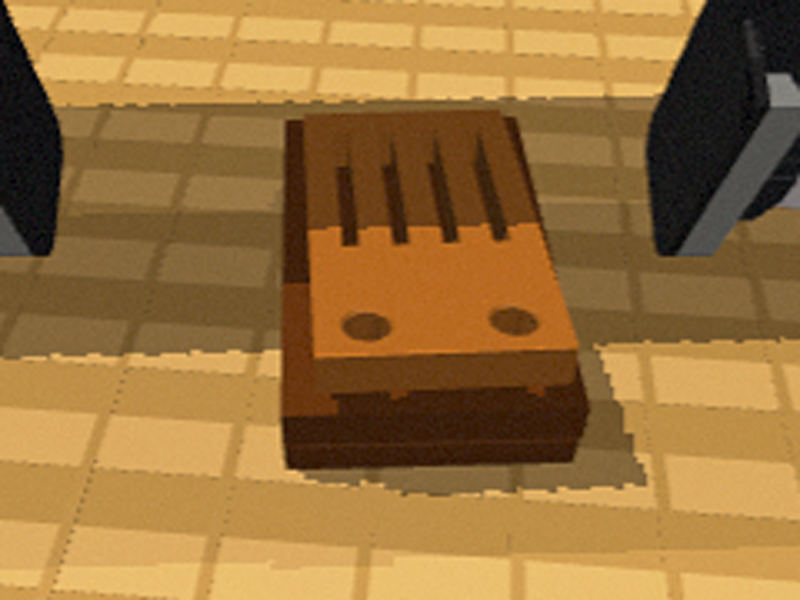

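The crop (3.33x, flipped) shows the base's top front corners at (283,416) and (587,408), and its bottom ones at (288,467) and (573,459). The deck's front top edge runs from (315,357) to (577,348), its holes are at (366,326) and (514,321), and it sits to the right and near side of the base. I'll fit both poses.

```bash
cat >> h.py <<'E'
BP=[(-70,41,24),(-70,-41,24),(-70,41,0),(-70,-41,0),(70,41,24),(70,-41,24)]
DP=[(-62.5,33,6),(-62.5,-33,6),(-62.5,33,-6),(-62.5,-33,-6),(62.5,33,6),(62.5,-33,6),(-50,19,6),(-50,-19,6)]
def fit(c,base,deck,un):
    b=[(P,un(u)) for P,u in zip(BP,base) if u]; d=[(P,un(u)) for P,u in zip(DP,deck) if u]
    X=lambda x,P:np.array([x[0],x[1],0])+Rn.from_euler('z',x[2]).apply(P)
    fb=lambda x:np.concatenate([proj(c,X(x,P))-u for P,u in b])
    rb=least_squares(fb,[632,12,.09],x_scale=[1,1,.01],loss='soft_l1')
    Y=lambda x,P:np.array([x[0],x[1],x[3]])+(Rn.from_euler('z',x[2])*Rn.from_euler('y',x[4])).apply(P)
    fd=lambda x:np.concatenate([proj(c,Y(x,P))-u for P,u in d]+[[(x[3]-34)/2,(x[4]-.075)/.02]])
    rd=least_squares(fd,[620,10,.09,34,.07],x_scale=[1,1,.01,1,.01],loss='soft_l1')
    B,D=rb.x,rd.x; print('base',B.round(3),rb.fun.round(1)); print('deck',D.round(3),rd.fun.round(1))
    rel=Rn.from_euler('z',-B[2]).apply([D[0]-B[0],D[1]-B[1],0]); print('rel in base',rel.round(1),'yaw',round(D[2]-B[2],3))
    for P,h in [((-50,19,0),'0'),((-50,-19,0),'1')]: print('pin',(X(B,P))[:2].round(1),'hole',Y(D,P).round(1))
    return B,D
E
python3 - <<'E'
from h import *
c=np.load('c.npy',allow_pickle=True).item()
un=lambda u:np.array([511-(150+u[0]*.3-.35),383-(60+u[1]*.3-.35)])
fit(c,[(283,416),(587,408),(288,467),(573,459),(286,121),(520,118)],[(315,357),(577,348),(316,392),(575,383),(303,113),(515,112),(366,326),(514,321)],un)
E
```

```text
base [6.39264e+02 1.29060e+01 1.24000e-01] [ 0.7  0.8 -1.2  0.4  0.9 -1.  -0.8 -1.5 -0.2  0.9  0.5  1.1]
deck [6.3124e+02 1.1419e+01 1.3700e-01 3.4037e+01 7.9000e-02] [ 0.3  0.  -0.6 -0.4  0.2 -0.3  1.  -0.6 -1.4 -0.4  3.3  0.6 -0.5  0.7
 -0.4  0.4  0.   0.2]
rel in base [-8.1 -0.5  0. ] yaw 0.013
pin [587.3  25.6] hole [579.3  23.4  38. ]
pin [592.  -12.1] hole [584.5 -14.2  38. ]
```

```bash
python3 - <<'E'
from h import *
T=tool(.124,.3); plan([595.5,6.5,80],T)
plan([595.5,6.5,25],T,np.array([595.5,6.5,80]),T)
E
```

```text
turn [-0.0142  0.1001 -0.0296] shift_m old axes [-0.0571 -0.0216  0.0685] new axes [-0.063  -0.0243  0.0621]
turn [0. 0. 0.] shift_m old axes [0.0163 0.     0.0525] new axes [0.0163 0.     0.0525]
```

{"name": "send_rows", "arguments": {
  "targets": [
    [-1, 0, 0, 0, -0.014, 0.1, -0.03],
    [-1, -0.0105, -0.0041, 0.0103, 0, 0, 0],
    [-1, -0.0105, -0.0041, 0.0103, 0, 0, 0],
    [-1, -0.0105, -0.0041, 0.0103, 0, 0, 0],
    [-1, -0.0105, -0.0041, 0.0103, 0, 0, 0],
    [-1, -0.0105, -0.0041, 0.0103, 0, 0, 0],
    [-1, -0.0105, -0.0041, 0.0103, 0, 0, 0],
    [-1, 0.003, 0, 0.01, 0, 0, 0],
    [-1, 0.0031, 0, 0.01, 0, 0, 0],
    [-1, 0, 0, 0, 0, 0, 0]
  ]
}}

```text
time_s: 8.15
eef_pos: [594.7, 6.5, 58.3]
ee_rot: [0.148, -0.061, 0.987, 0.009]
force: [-0.2, 0.1, -0.1]
grip_width: 1.0
grip_force: 0.0
```

```bash
python3 - <<'E'
from h import *
state(); cs=look(['wrist'],['hole0','deck_center']); c=cs['wrist']; np.save('d.npy',c,allow_pickle=True)
im=c['img'][::-1,::-1]; crop=im[0:240,96:416]
save(dict(img=cv2.resize(np.ascontiguousarray(crop),(800,600),interpolation=cv2.INTER_CUBIC)),'d_crop')
T=tool(.124,.3); plan([595.5,6.5,25],T)
E
```

```text
{'time_s': 8.15, 'joints': [-0.231, 0.527, 1.717, 0.176, 0.625, -2.055], 'eef_pos': [594.729, 6.47, 58.289], 'ee_rot': [0.148, -0.061, 0.987, 0.009], 'force': [-0.185, 0.146, -0.065], 'grip_width': 1.0, 'grip_force': 0.0}
wrist hole0 [216.6 208.4] 0.65 [587.6 -16. ]
wrist deck_center [256.2 264. ] 0.57 [632.3  12.3]
turn [-0.0003  0.0005  0.0006] shift_m old axes [0.0103 0.0002 0.0331] new axes [0.0103 0.0002 0.0331]
```

View pics/d_crop.png

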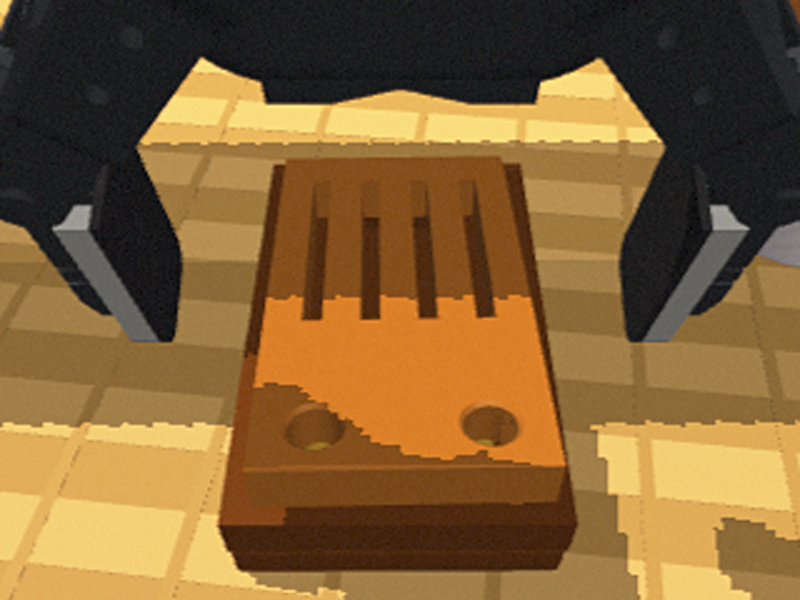

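The deck lies between the open fingers. The crop (2.5x) shows its front edge from (245,468) to (565,465), the holes at (315,426) and (490,425) with slivers of brass in them, and the base front from (220,524) to (576,524). I'll refit from this nearer view.

```bash
python3 - <<'E'
from h import *
c=np.load('d.npy',allow_pickle=True).item()
un=lambda u:np.array([511-(96+u[0]*.4-.3),383-(u[1]*.4-.3)])
B,D=fit(c,[(220,524),(576,524),(240,570),(557,570),(277,166),(521,166)],[(245,468),(565,465),(247,505),(560,500),(287,160),(501,158),(315,426),(490,425)],un)
g=np.array([D[0],D[1]])-36*np.array([np.cos(D[2]),np.sin(D[2])]); print(g)
plan([g[0],g[1],25],tool(B[2],.3))
E
```

```text
base [6.39155e+02 1.29340e+01 1.25000e-01] [ 0.9  0.5 -1.   0.5  1.4 -0.8 -1.3 -0.8  0.6  1.6 -0.6  1.6]
deck [6.31274e+02 1.18900e+01 1.46000e-01 3.40130e+01 8.40000e-02] [ 0.9 -1.  -0.1  0.1 -1.9 -0.4  1.6 -0.3 -0.3 -0.1 -0.1  0.2  0.2  0.5
 -0.5  1.3  0.   0.4]
rel in base [-8.  -0.1  0. ] yaw 0.021
pin [587.2  25.5] hole [579.2  23.4  38.2]
pin [591.9 -12.2] hole [584.8 -14.2  38.2]
[595.65872231   6.6373428 ]
turn [-0.0007  0.0005 -0.0005] shift_m old axes [0.0102 0.0004 0.0332] new axes [0.0102 0.0003 0.0332]
```

{"name": "send_rows", "arguments": {
  "targets": [
    [-1, 0.0017, 0, 0.0055, 0, 0, 0],
    [-1, 0.0017, 0, 0.0055, 0, 0, 0],
    [-1, 0.0017, 0, 0.0055, 0, 0, 0],
    [-1, 0.0017, 0, 0.0055, 0, 0, 0],
    [-1, 0.0017, 0, 0.0055, 0, 0, 0],
    [-1, 0.0017, 0, 0.0055, 0, 0, 0],
    [-1, 0, 0, 0, 0, 0, 0],
    [-0.8, 0, 0, 0, 0, 0, 0],
    [-0.7, 0, 0, 0, 0, 0, 0],
    [-0.65, 0, 0, 0, 0, 0, 0]
  ],
  "squeeze": 20
}}

```text
time_s: 9.55
eef_pos: [595.6, 6.3, 24.9]
ee_rot: [0.149, -0.062, 0.987, 0.009]
force: [0.5, 0.8, -0.2]
grip_width: 0.824
grip_force: 0.0
```

{"name": "send_rows", "arguments": {
  "targets": [
    [-0.6, 0, 0, 0, 0, 0, 0],
    [-0.56, 0, 0, 0, 0, 0, 0],
    [-0.5, 0, 0, 0, 0, 0, 0],
    [-0.5, 0, 0, 0, 0, 0, 0],
    [-0.5, 0, 0, 0, 0, 0, 0],
    [-0.5, 0, 0, 0, 0, 0, 0],
    [-0.5, 0, 0, 0, 0, 0, 0],
    [-0.5, 0, 0, 0, 0, 0, 0],
    [-0.5, 0, 0, 0, 0, 0, 0],
    [-0.5, 0, 0, 0, 0, 0, 0]
  ],
  "squeeze": 20
}}

```text
time_s: 10.8
eef_pos: [595.7, 6.2, 25.0]
ee_rot: [0.149, -0.061, 0.987, 0.009]
force: [-2.5, 0.6, 5.6]
grip_width: 0.764
grip_force: 21.7
```

```bash
python3 - <<'E'
from h import *
state(); c=ctrl.capture('wrist'); np.save('e.npy',c,allow_pickle=True)
im=c['img'][::-1,::-1]; crop=im[0:240,96:416]
save(dict(img=cv2.resize(np.ascontiguousarray(crop),(800,600),interpolation=cv2.INTER_CUBIC)),'e_crop')
E
```

```text
{'time_s': 10.8, 'joints': [-0.231, 0.585, 1.732, 0.197, 0.551, -2.08], 'eef_pos': [595.664, 6.232, 24.952], 'ee_rot': [0.149, -0.061, 0.987, 0.009], 'force': [-2.531, 0.638, 5.57], 'grip_width': 0.764, 'grip_force': 21.679}
```

View pics/e_crop.png

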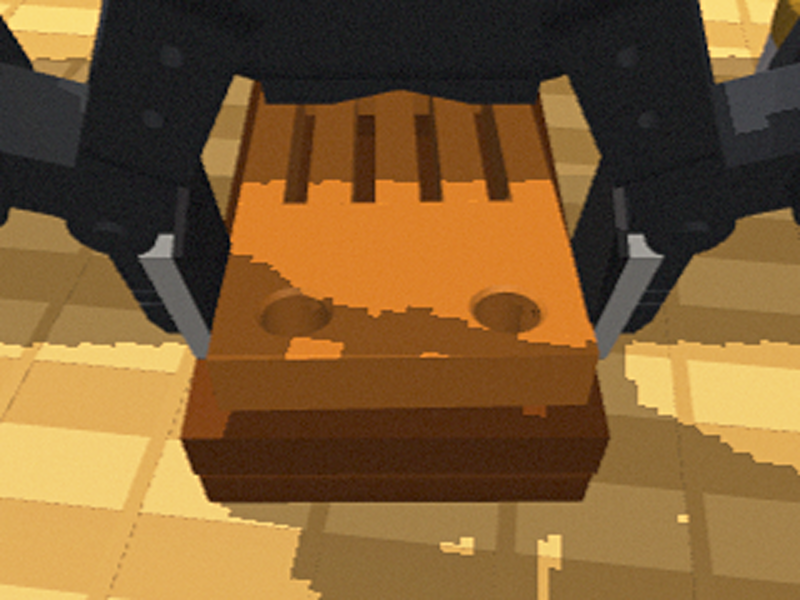

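The deck is gripped at about 65 mm, and its front edge runs from (208,358) to (598,346). The base front, from (183,438) to (608,436), lies slightly left of it. I'll fit once more in the grip.

```bash
python3 - <<'E'
from h import *
c=np.load('e.npy',allow_pickle=True).item()
un=lambda u:np.array([511-(96+u[0]*.4-.3),383-(u[1]*.4-.3)])
B,D=fit(c,[(183,438),(608,436),(210,500),(583,500),None,None],[(208,358),(598,347),(212,409),(590,402),None,None,(296,313),(507,312)],un)
p,R=pose()
# target: rotate deck about TCP by dyaw then shift so centre -> base centre
dy=B[2]-D[2]; v=np.array([D[0]-p[0],D[1]-p[1],0]); pt=np.array([B[0],B[1],p[2]])-Rn.from_euler('z',dy).apply(v)
Rt=Rn.from_euler('z',dy)*R; print(dy,pt); plan(pt,Rt)
E
```

```text
base [6.39648e+02 1.31350e+01 1.27000e-01] [ 0.8  1.7 -1.   1.2  1.1 -0.9 -0.9 -0.7]
deck [6.31398e+02 1.22690e+01 1.54000e-01 3.35520e+01 9.20000e-02] [ 0.5 -0.3 -0.5 -1.5 -3.1 -0.4  1.5  0.   0.4  0.9 -0.3  2.2 -0.2  0.8]
rel in base [-8.3  0.2  0. ] yaw 0.027
pin [587.6  25.6] hole [579.3  23.4  38.1]
pin [592.5 -12.1] hole [585.1 -14.1  38.1]
-0.026575317596753162 [603.75144331   8.07810489  24.93985019]
turn [0.0079 0.     0.0254] shift_m old axes [-0.0079  0.0008  0.0024] new axes [-0.0079  0.001   0.0024]
```

{"name": "send_rows", "arguments": {
  "targets": [
    [-0.5, -0.0013, 0.0002, 0.0004, 0.0013, 0, 0.0042],
    [-0.5, -0.0013, 0.0002, 0.0004, 0.0013, 0, 0.0042],
    [-0.5, -0.0013, 0.0002, 0.0004, 0.0013, 0, 0.0042],
    [-0.5, -0.0013, 0.0002, 0.0004, 0.0013, 0, 0.0042],
    [-0.5, -0.0013, 0.0002, 0.0004, 0.0013, 0, 0.0042],
    [-0.5, -0.0013, 0.0002, 0.0004, 0.0013, 0, 0.0042],
    [-0.5, 0, 0, 0, 0, 0, 0],
    [-0.55, 0, 0, 0, 0, 0, 0],
    [-0.6, 0, 0, 0, 0, 0, 0],
    [-0.65, 0, 0, 0, 0, 0, 0]
  ]
}}

```text
time_s: 12.1
eef_pos: [603.5, 8.4, 24.8]
ee_rot: [0.149, -0.048, 0.988, 0.007]
force: [-0.6, 0.4, -0.5]
grip_width: 0.822
grip_force: 0.0
```

{"name": "send_rows", "arguments": {
  "targets": [
    [-0.8, 0, 0, 0, 0, 0, 0],
    [-1, 0, 0, 0, 0, 0, 0],
    [-1, 0, 0, 0, 0, 0, 0],
    [-1, 0, 0, 0, 0, 0, 0],
    [-1, 0, 0, 0, 0, 0, 0],
    [-1, -0.0016, 0, -0.005, 0, 0, 0],
    [-1, -0.0031, 0, -0.01, 0, 0, 0],
    [-1, -0.0031, 0, -0.01, 0, 0, 0],
    [-1, -0.0031, 0, -0.01, 0, 0, 0],
    [-1, 0, 0, 0, 0, 0, 0]
  ]
}}

```text
time_s: 13.35
eef_pos: [604.1, 8.3, 62.7]
ee_rot: [0.15, -0.049, 0.987, 0.007]
force: [-0.2, -0.5, 0.2]
grip_width: 1.001
grip_force: 0.0
```

```bash
python3 - <<'E'
from h import *
state(); c=ctrl.capture('wrist'); np.save('f.npy',c,allow_pickle=True)
im=c['img'][::-1,::-1]; crop=im[0:240,96:416]
save(dict(img=cv2.resize(np.ascontiguousarray(crop),(800,600),interpolation=cv2.INTER_CUBIC)),'f_crop')
E
```

```text
{'time_s': 13.35, 'joints': [-0.22, 0.535, 1.689, 0.156, 0.636, -2.001], 'eef_pos': [604.113, 8.292, 62.659], 'ee_rot': [0.15, -0.049, 0.987, 0.007], 'force': [-0.235, -0.542, 0.2], 'grip_width': 1.001, 'grip_force': 0.0}
```

View pics/f_crop.png

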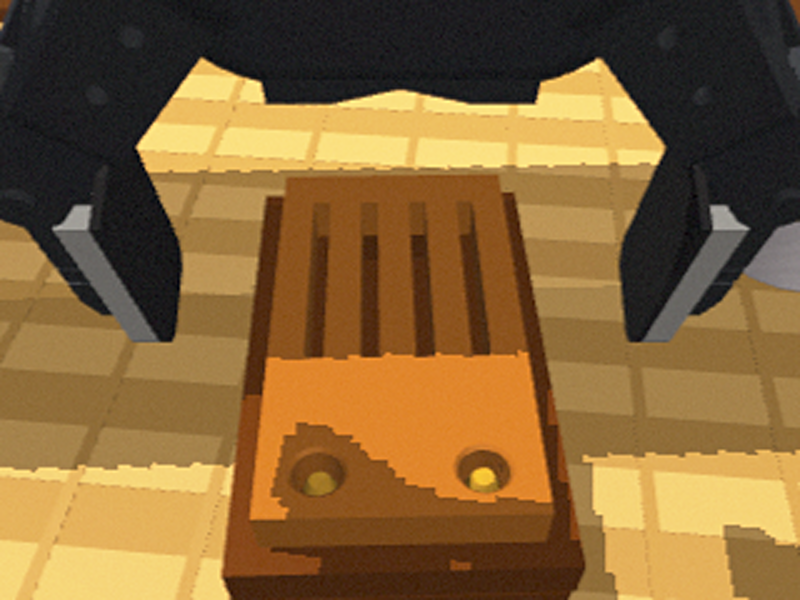

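Both pins now show as brass discs inside the holes, at (319,482) and (484,479). I need to fit whether the deck is fully down, since its front edge still slopes slightly.

```bash
python3 - <<'E'
from h import *
c=np.load('f.npy',allow_pickle=True).item()
un=lambda u:np.array([511-(96+u[0]*.4-.3),383-(u[1]*.4-.3)])
b=[(224,578),(583,570),None,None,(266,198),(513,195)]; d=[(250,520),(552,504),(254,546),(548,541),(287,178),(499,176),(317,473),(483,470)]
B,D=fit(c,b,d,un)
un2=lambda u:un(u)
for z,pt in [(30,0),(30,.0),(34,.08)]:
    x0=[D[0],D[1],D[2]]
    Y=lambda x,P:np.array([x[0],x[1],z])+(Rn.from_euler('z',x[2])*Rn.from_euler('y',pt)).apply(P)
    f=lambda x:np.concatenate([proj(c,Y(x,P))-un(u) for P,u in zip(DP,d)])
    r=least_squares(f,x0,x_scale=[1,1,.01]); print(z,pt,r.x.round(3),'cost',r.cost.round(1),r.fun.round(1))
# pin tops
for u in [(319,482),(484,479)]: print(onz(c,un(u),32).round(1))
for s in (19,-19): print('pred', np.array([B[0],B[1]])+Rn.from_euler('z',B[2]).apply([-50,s,0])[:2])
E
```

```text
base [6.37858e+02 1.32930e+01 1.28000e-01] [ 1.8 -0.4 -1.1  0.1  0.3  0.5 -0.6  1. ]
deck [6.37518e+02 1.29940e+01 1.21000e-01 3.03250e+01 1.30000e-02] [ 0.9  0.6 -1.1 -3.6 -1.  -0.4  0.8 -0.3  0.3 -0.2  0.1 -0.   0.5  1.
 -0.8  1.  -1.8 -3.1]
rel in base [-0.4 -0.3  0. ] yaw -0.007
pin [585.8  25.8] hole [585.6  25.8  31. ]
pin [590.7 -11.9] hole [590.2 -11.9  31. ]
30 0 [6.38302e+02 1.31910e+01 1.23000e-01] cost 11.0 [ 0.3  0.5 -0.6 -3.5 -1.5 -0.2  1.2  0.2  0.7  0.8  0.5  1.2  0.3  1.
 -0.5  1.1]
30 0.0 [6.38302e+02 1.31910e+01 1.23000e-01] cost 11.0 [ 0.3  0.5 -0.6 -3.5 -1.5 -0.2  1.2  0.2  0.7  0.8  0.5  1.2  0.3  1.
 -0.5  1.1]
34 0.08 [6.33238e+02 1.26750e+01 1.23000e-01] cost 57.9 [ 4.2  2.4 -4.5 -1.4  2.1 -0.5 -2.5 -0.   1.  -4.1  0.1 -3.7  2.2  2.9
 -2.4  3. ]
[586.   25.6  32. ]
[590.6 -12.1  32. ]
pred [585.84143594  25.75451389]
pred [590.69220777 -11.93460938]
```

With the near right corner read properly (the lit/shadow border misled me), the fit gives the deck flat at z 30 and the pins centred in the holes, so it is seated. Before picking up the soap I'll identify the arm's kinematics from the logged states, to check that the leaning poses are reachable.

```bash
cat > kin.py <<'E'
import numpy as np
from scipy.optimize import least_squares
from scipy.spatial.transform import Rotation as Rn
S=[([.897,.313,1.498,0,1.331,-.223],(228.6,472.3,230.7),(0,.224,.975,-.001)),
([-.249,.114,1.888,.108,.882,-1.918],(480.0,19.8,189.7),(.136,-.02,.99,.006)),
([-.253,.243,1.976,.246,.556,-2.102],(514.7,20.9,121.2),(.199,-.045,.979,.007)),
([-.231,.527,1.717,.176,.625,-2.055],(594.7,6.5,58.3),(.148,-.061,.987,.009)),
([-.231,.585,1.732,.197,.551,-2.08],(595.7,6.2,24.95),(.149,-.061,.987,.009)),
([-.22,.535,1.689,.156,.636,-2.001],(604.1,8.3,62.7),(.15,-.049,.987,.007))]
LO=np.array([-2.94,-.97,.19,-1.23,.02,-2.88]);HI=np.array([2.94,2.17,2.56,4.37,3.11,2.88])
def fk(q,k):
    h,off,L1,e,L2,L3,c6,s4,s6,a=k; Z=lambda t:Rn.from_euler('z',t);Y=lambda t:Rn.from_euler('y',t)
    R=Z(q[0])*Y(q[1]+q[2])*Z(s4*q[3])*Y(q[4])*Z(s6*q[5]+c6)
    p=Z(q[0]).apply([a,off,h]+Y(q[1]).apply([0,0,L1])+Y(q[1]+q[2]).apply([e,0,L2]))+R.apply([0,0,L3]); return p,R
def err(q,k,p,R,w=300):
    P,T=fk(q,k); return np.r_[P-p,w*(R.inv()*T).as_rotvec()]
def calib():
    best=None
    for s4 in (1,-1):
     for s6 in (1,-1):
      for c in (0,1.57,3.14,-1.57):
        f=lambda x:np.concatenate([err(q,[*x[:7],s4,s6,0],np.array(p),Rn.from_quat([*v[1:],v[0]])) for q,p,v in [(a,b,(d)) for a,b,d in S]])
        r=least_squares(f,[300,100,350,0,350,200,c],x_scale=[100]*6+[1])
        if best is None or r.cost<best[0]: best=(r.cost,[*r.x,s4,s6,0],r.fun)
    return best
def ik(p,R,k,q0s):
    best=None
    for q0 in q0s:
        r=least_squares(lambda q:err(q,k,np.array(p),R),np.clip(q0,LO+.01,HI-.01),bounds=(LO,HI))
        if best is None or r.cost<best.cost-1: best=r
    return best.x.round(3),round(best.cost,2)
E
python3 - <<'E'
import kin; from kin import *; from h import tool
b=calib(); print(b[0],np.round(b[1],2)); k=b[1]; np.save('k.npy',k)
q0=S[5][0]
for half in (0,1):
  for lean in (.6,.7,.8):
    for nm,P,y in [('soap',[500,-236,12],-.2),('soap',[500,-236,12],-.05),('place',[640,13,48],.125),('placehi',[600,10,110],.125)]:
      R=tool(y,lean)*Rn.from_euler('z',np.pi*half)
      print(half,lean,nm,y,*ik(P,R,k,[q0,[-.3,.5,1.8,.7,.4,-2.5],[-.3,.5,1.8,.7,.4,.6],[-.3,.5,1.8,2.5,.4,2.]]))
E
```

```text
0.46270319667584736 [204.84 116.02 439.36  40.67 397.57 257.99   1.57   1.     1.     0.  ]
0 0.6 soap -0.2 [-0.81   0.528  2.059  1.444  0.332  2.752] 0.0
0 0.6 soap -0.05 [-0.852  0.54   2.033  1.297  0.435  2.735] 0.0
0 0.6 place 0.125 [-0.247  0.566  1.81   0.817  0.285 -2.678] 0.0
0 0.6 placehi 0.125 [-0.275  0.384  1.894  0.65   0.372 -2.523] 0.0
0 0.7 soap -0.2 [-0.841  0.545  2.115  1.832  0.41   2.338] 0.0
0 0.7 soap -0.05 [-0.889  0.557  2.084  1.594  0.5    2.409] 0.0
0 0.7 place 0.125 [-0.264  0.569  1.887  1.531  0.249  2.88 ] 9.92
0 0.7 placehi 0.125 [-0.289  0.377  1.952  1.006  0.304 -2.88 ] 7.94
0 0.8 soap -0.2 [-0.873  0.575  2.164  2.069  0.534  2.071] 0.0
0 0.8 soap -0.05 [-0.927  0.587  2.129  1.802  0.603  2.165] 0.0
0 0.8 place 0.125 [-0.279  0.578  1.933  1.979  0.312  2.425] 0.0
0 0.8 placehi 0.125 [-0.314  0.383  2.025  1.624  0.31   2.77 ] 0.0
1 0.6 soap -0.2 [-0.81   0.528  2.059  1.444  0.332 -0.389] 0.0
1 0.6 soap -0.05 [-0.852  0.54   2.033  1.297  0.435 -0.406] 0.0
1 0.6 place 0.125 [-0.247  0.566  1.81   0.817  0.285  0.463] 0.0
1 0.6 placehi 0.125 [-0.275  0.384  1.894  0.65   0.372  0.618] 0.0
1 0.7 soap -0.2 [-0.841  0.545  2.115  1.832  0.41  -0.803] 0.0
1 0.7 soap -0.05 [-0.889  0.557  2.084  1.594  0.5   -0.732] 0.0
1 0.7 place 0.125 [-0.263  0.566  1.875  1.422  0.249 -0.149] 0.0
1 0.7 placehi 0.125 [-0.294  0.378  1.962  1.081  0.302  0.181] 0.0
1 0.8 soap -0.2 [-0.873  0.575  2.164  2.069  0.534 -1.071] 0.0
1 0.8 soap -0.05 [-0.927  0.587  2.129  1.802  0.603 -0.976] 0.0
1 0.8 place 0.125 [-0.279  0.578  1.933  1.979  0.312 -0.717] 0.0
1 0.8 placehi 0.125 [-0.314  0.383  2.025  1.624  0.31  -0.372] 0.0
```

The kinematic model fits to within a millimetre. The half-turned grasp stays well inside the joint ranges at a lean of 0.7, so I'll back off along the tool while turning it by π.

{"name": "send_rows", "arguments": {
  "targets": [
    [-1, 0, 0, -0.01, 0, 0, 0.16],
    [-1, 0, 0, -0.01, 0, 0, 0.165],
    [-1, 0, 0, -0.01, 0, 0, 0.165],
    [-1, 0, 0, -0.01, 0, 0, 0.165],
    [-1, 0, 0, -0.01, 0, 0, 0.165],
    [-1, 0, 0, -0.01, 0, 0, 0.165],
    [-1, 0, 0, -0.01, 0, 0, 0.165],
    [-1, 0, 0, -0.01, 0, 0, 0.165],
    [-1, 0, 0, -0.01, 0, 0, 0.165],
    [-1, 0, 0, -0.01, 0, 0, 0.165]
  ]
}}

```text
time_s: 14.65
eef_pos: [573.9, 5.6, 156.8]
ee_rot: [0.096, 0.693, 0.706, 0.114]
force: [0.3, -0.7, 0.2]
grip_width: 1.0
grip_force: 0.0
```

{"name": "send_rows", "arguments": {
  "targets": [
    [-1, 0, 0, -0.003, 0, 0, 0.165],
    [-1, 0, 0, 0, 0, 0, 0.165],
    [-1, 0, 0, 0, 0, 0, 0.165],
    [-1, 0, 0, 0, 0, 0, 0.165],
    [-1, 0, 0, 0, 0, 0, 0.165],
    [-1, 0, 0, 0, 0, 0, 0.165],
    [-1, 0, 0, 0, 0, 0, 0.165],
    [-1, 0, 0, 0, 0, 0, 0.165],
    [-1, 0, 0, 0, 0, 0, 0.165],
    [-1, 0, 0, 0, 0, 0, 0]
  ]
}}

```text
time_s: 15.9
eef_pos: [573.1, 5.4, 159.4]
ee_rot: [-0.006, 0.987, 0.055, 0.149]
force: [-0.6, -0.0, 0.2]
grip_width: 1.001
grip_force: 0.0
```

```bash
python3 - <<'E'
from h import *; import kin
k=np.load('k.npy'); s=state(); H=Rn.from_euler('z',np.pi)
p,R=pose()
T=tool(-.15,.7)*H; P=[505,-236,100]
plan(P,T); print(kin.ik(P,T,k,[s['joints']]))
n=10;a=(R.inv()*T).as_rotvec()
q=s['joints']
for i in (3,6,9): print(kin.ik(p+(np.array(P)-p)*i/9,R*Rn.from_rotvec(a*i/9),k,[q]))
cs=look(['top','side'],['soap_center'])
E
```

```text
{'time_s': 15.9, 'joints': [-0.239, 0.339, 1.693, 0.132, 0.831, 1.145], 'eef_pos': [573.107, 5.449, 159.442], 'ee_rot': [-0.006, 0.987, 0.055, 0.149], 'force': [-0.609, -0.05, 0.204], 'grip_width': 1.001, 'grip_force': 0.0}
turn [-0.1222  0.398   0.232 ] shift_m old axes [-0.1079  0.2322  0.0299] new axes [-0.0622  0.2489  0.0253]
(array([-0.849,  0.34 ,  2.064,  1.226,  0.456, -0.191]), np.float64(0.0))
(array([-0.428,  0.285,  1.868,  0.304,  0.611,  0.899]), np.float64(0.0))
(array([-0.637,  0.284,  1.994,  0.686,  0.461,  0.434]), np.float64(0.0))
(array([-0.849,  0.34 ,  2.064,  1.226,  0.456, -0.191]), np.float64(0.0))
top soap_center [324.5 231.5] 0.86 [ 501.4 -237.1]
side soap_center [281.1 275.6] 0.82 [ 493.7 -231.8]
side soap_center [244.2 196.8] 0.71 [610.3  58.2]
```

{"name": "send_rows", "arguments": {
  "targets": [
    [-1, -0.012, 0.0258, 0.0033, 0, 0, 0],
    [-1, -0.012, 0.0258, 0.0033, 0, 0, 0],
    [-1, -0.012, 0.0258, 0.0033, 0, 0, 0],
    [-1, -0.012, 0.0258, 0.0033, 0, 0, 0],
    [-1, -0.012, 0.0258, 0.0033, 0, 0, 0],
    [-1, -0.012, 0.0258, 0.0033, 0, 0, 0],
    [-1, -0.012, 0.0258, 0.0033, 0, 0, 0],
    [-1, -0.012, 0.0258, 0.0033, 0, 0, 0],
    [-1, -0.012, 0.0258, 0.0033, 0, 0, 0],
    [-1, 0, 0, 0, -0.02, 0.066, 0.038]
  ]
}}

```text
time_s: 17.35
eef_pos: [504.8, -237.8, 100.2]
ee_rot: [-0.0, 0.983, 0.033, 0.183]
force: [0.5, 0.2, -0.8]
grip_width: 1.003
grip_force: 0.0
```

{"name": "send_rows", "arguments": {
  "targets": [
    [-1, 0, 0, 0, -0.02, 0.066, 0.039],
    [-1, 0, 0, 0, -0.02, 0.066, 0.039],
    [-1, 0, 0, 0, -0.02, 0.066, 0.039],
    [-1, 0, 0, 0, -0.021, 0.067, 0.039],
    [-1, 0, 0, 0, -0.021, 0.067, 0.038],
    [-1, 0, 0, 0, 0, 0, 0],
    [-1, 0, 0, 0, 0, 0, 0],
    [-1, 0, 0, 0, 0, 0, 0],
    [-1, 0, 0, 0, 0, 0, 0],
    [-1, 0, 0, 0, 0, 0, 0]
  ]
}}

```text
time_s: 18.6
eef_pos: [504.8, -235.9, 100.5]
ee_rot: [0.026, 0.937, -0.071, 0.342]
force: [-1.2, -0.2, -0.5]
grip_width: 0.998
grip_force: 0.0
```

```bash
python3 - <<'E'
from h import *
state(); cs=look(['wrist'],['soap_center']); c=cs['wrist']; np.save('g.npy',c,allow_pickle=True)
print(ctrl.boxes_of('soap_center',c)[:1])
save(dict(img=cv2.resize(c['img'],(800,600))),'g')
E
```

```text
{'time_s': 18.6, 'joints': [-0.846, 0.338, 2.063, 1.221, 0.455, -0.182], 'eef_pos': [504.845, -235.877, 100.497], 'ee_rot': [0.026, 0.937, -0.071, 0.342], 'force': [-1.16, -0.243, -0.452], 'grip_width': 0.998, 'grip_force': 0.0}
wrist soap_center [250.4 288.3] 0.75 [ 494.  -230.2]
[{'extent': [216.0, 235.5, 70.6, 112.4], 'score': 0.88}]
```

View pics/g.png

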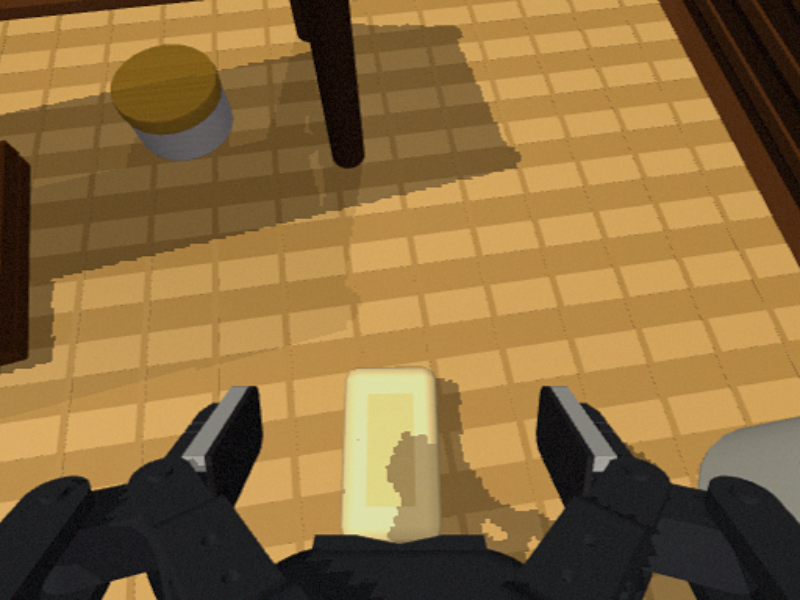

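The soap lies between the open fingers. In the 1.5625x view its far edge is at row 368, its near edge at about 541, its sides at columns 344 and 438, and it is nearly parallel to the tool.

```bash
python3 - <<'E'
from h import *; import kin
c=np.load('g.npy',allow_pickle=True).item(); s=1.5625
f=lambda x,y,z:onz(c,(x/s-.2,y/s-.2),z)
for z in (20,25,30):
  a=f(391,369,z);b=f(391.5,540,z);l=f(344,455,z);r=f(438.5,455,z)
  print(z,a.round(1),b.round(1),'len',np.linalg.norm(a-b).round(1),'w',np.linalg.norm(l-r).round(1),'mid',((a+b)/2).round(1),((l+r)/2).round(1),'yaw',np.arctan2(a[1]-b[1],a[0]-b[0]).round(3))
i=[f(*u,30) for u in [(367,393),(414,393),(364,505),(417,507)]]
print('inset',np.mean(i,0).round(1), 'yaw', np.arctan2(*((i[0]+i[1]-i[2]-i[3])[[1,0]])))
E
```

```text
20 [ 533.4 -235.7   20. ] [ 455.5 -224.7   20. ] len 78.7 w 45.4 mid [ 494.5 -230.2   20. ] [ 491.7 -229.8   20. ] yaw -0.141
25 [ 532.2 -235.6   25. ] [ 455.9 -224.8   25. ] len 77.0 w 44.4 mid [ 494.  -230.2   25. ] [ 491.3 -229.8   25. ] yaw -0.141
30 [ 530.9 -235.5   30. ] [ 456.3 -224.9   30. ] len 75.4 w 43.5 mid [ 493.6 -230.2   30. ] [ 490.9 -229.8   30. ] yaw -0.141
inset [ 494.4 -230.    30. ] yaw -0.14341464974047521
```

```bash
python3 - <<'E'
from h import *; import kin
k=np.load('k.npy'); s=ctrl.sense(); H=Rn.from_euler('z',np.pi)
T=tool(-.141,.7)*H; plan([502.2,-231.3,8],T); print(kin.ik([502.2,-231.3,8],T,k,[s['joints']]))
E
```

```text
turn [ 0.0065 -0.0004 -0.0082] shift_m old axes [-0.0621 -0.0041  0.0686] new axes [-0.062  -0.0042  0.0687]
(array([-0.849,  0.559,  2.106,  1.769,  0.442, -0.799]), np.float64(0.0))
```

{"name": "send_rows", "arguments": {
  "targets": [
    [-1, 0, 0, 0, 0.0065, 0, -0.008],
    [-1, -0.009, -0.0006, 0.0098, 0, 0, 0],
    [-1, -0.009, -0.0006, 0.0098, 0, 0, 0],
    [-1, -0.009, -0.0006, 0.0098, 0, 0, 0],
    [-1, -0.009, -0.0006, 0.0098, 0, 0, 0],
    [-1, -0.009, -0.0006, 0.0098, 0, 0, 0],
    [-1, -0.009, -0.0006, 0.0098, 0, 0, 0],
    [-1, -0.008, -0.0006, 0.0099, 0, 0, 0],
    [-1, 0, 0, 0, 0, 0, 0],
    [-1, 0, 0, 0, 0, 0, 0]
  ]
}}

```text
time_s: 20.0
eef_pos: [502.4, -231.5, 8.4]
ee_rot: [0.024, 0.937, -0.066, 0.343]
force: [0.9, 0.2, -0.4]
grip_width: 0.998
grip_force: 0.0
```

{"name": "send_rows", "arguments": {
  "targets": [
    [-0.5, 0, 0, 0, 0, 0, 0],
    [-0.3, 0, 0, 0, 0, 0, 0],
    [-0.15, 0, 0, 0, 0, 0, 0],
    [0.1, 0, 0, 0, 0, 0, 0],
    [0.1, 0, 0, 0, 0, 0, 0],
    [0.1, 0, 0, 0, 0, 0, 0],
    [0.1, 0, 0, 0, 0, 0, 0],
    [0.1, 0, 0, 0, 0, 0, 0],
    [0.1, 0, 0, 0, 0, 0, 0],
    [0.1, 0, 0, 0, 0, 0, 0]
  ],
  "squeeze": 30
}}

```text
time_s: 21.25
eef_pos: [502.4, -231.3, 8.2]
ee_rot: [0.024, 0.937, -0.066, 0.343]
force: [-2.9, 0.8, 5.7]
grip_width: 0.532
grip_force: 31.3
```

```bash
python3 - <<'E'
from h import *; import kin
k=np.load('k.npy'); s=state(); H=Rn.from_euler('z',np.pi)
p,R=pose(); S=np.array([494.3,-230.2,15]); sy=-.141
B=np.array([638.3,13.1,51]);by=.125   # soap target
W=Rn.from_euler('z',by-sy); pt=B+W.apply(p-S); Rt=W*R
print('final TCP',pt.round(1)); np.savez('place.npz',pt=pt,q=Rt.as_quat())
q=s['joints']
up=p+[0,0,110]; pre=pt+[-45,-6,55]
plan(up,R); plan(pre,Rt,up,R); plan(pt+[0,0,3],Rt,pre,Rt)
for P,T in [(up,R),((up+pre)/2,R),(pre,Rt),(pt,Rt)]: print(P.round(1),*kin.ik(P,T,k,[q]))
E
```

```text
{'time_s': 21.25, 'joints': [-0.847, 0.557, 2.105, 1.766, 0.441, -0.793], 'eef_pos': [502.377, -231.327, 8.215], 'ee_rot': [0.024, 0.937, -0.066, 0.343], 'force': [-2.872, 0.761, 5.724], 'grip_width': 0.532, 'grip_force': 31.297}
final TCP [646.4  14.1  44.2]
turn [0. 0. 0.] shift_m old axes [ 0.0709 -0.     -0.0841] new axes [ 0.0709 -0.     -0.0841]
turn [ 0.1716 -0.     -0.2033] shift_m old axes [ 0.0369 -0.251   0.056 ] new axes [ 0.0856 -0.2253  0.0971]
turn [0. 0. 0.] shift_m old axes [ 0.0012 -0.0003  0.069 ] new axes [ 0.0012 -0.0003  0.069 ]
[ 502.4 -231.3  118.2] [-0.849  0.293  2.064  1.139  0.48  -0.1  ] 0.0
[ 551.9 -111.6  108.7] [-0.521  0.315  2.069  1.211  0.258  0.076] 0.0
[601.4   8.1  99.2] [-0.298  0.402  1.966  1.166  0.292  0.089] 0.0
[646.4  14.1  44.2] [-0.257  0.583  1.858  1.426  0.246 -0.149] 0.0
```

{"name": "send_rows", "arguments": {
  "targets": [
    [0.1, 0.005, 0, -0.006, 0, 0, 0],
    [0.1, 0.0094, 0, -0.0111, 0, 0, 0],
    [0.1, 0.0141, 0, -0.0168, 0, 0, 0],
    [0.1, 0.0141, 0, -0.0168, 0, 0, 0],
    [0.1, 0.0141, 0, -0.0168, 0, 0, 0],
    [0.1, 0.0141, 0, -0.0168, 0, 0, 0],
    [0.1, 0, 0, 0, 0.043, 0, -0.051],
    [0.1, 0, 0, 0, 0.043, 0, -0.051],
    [0.1, 0, 0, 0, 0.043, 0, -0.051],
    [0.1, 0, 0, 0, 0.0426, 0, -0.0503]
  ]
}}

```text
time_s: 22.5
eef_pos: [501.8, -231.1, 117.6]
ee_rot: [-0.022, 0.938, 0.059, 0.342]
force: [-0.2, 0.6, -1.2]
grip_width: 0.535
grip_force: 30.9
```

{"name": "send_rows", "arguments": {
  "targets": [
    [0.1, 0.004, -0.0113, 0.0048, 0, 0, 0],
    [0.1, 0.0092, -0.024, 0.0104, 0, 0, 0],
    [0.1, 0.0092, -0.024, 0.0104, 0, 0, 0],
    [0.1, 0.0092, -0.024, 0.0104, 0, 0, 0],
    [0.1, 0.0092, -0.024, 0.0104, 0, 0, 0],
    [0.1, 0.0092, -0.024, 0.0104, 0, 0, 0],
    [0.1, 0.0092, -0.024, 0.0104, 0, 0, 0],
    [0.1, 0.0092, -0.024, 0.0104, 0, 0, 0],
    [0.1, 0.0092, -0.024, 0.0104, 0, 0, 0],
    [0.1, 0.008, -0.022, 0.0091, 0, 0, 0]
  ]
}}

```text
time_s: 23.75
eef_pos: [600.7, 10.3, 98.6]
ee_rot: [-0.022, 0.938, 0.058, 0.342]
force: [-0.1, -1.0, -2.0]
grip_width: 0.538
grip_force: 31.1
```

```bash
python3 - <<'E'
from h import *
s=state(); z=np.load('place.npz'); Rt=Rn.from_quat(z['q'])
plan(z['pt']+[0,0,3],Rt); plan(z['pt'],Rt,z['pt']+[0,0,3],Rt)
E
```

```text
{'time_s': 23.75, 'joints': [-0.293, 0.402, 1.965, 1.158, 0.29, 0.102], 'eef_pos': [600.652, 10.276, 98.594], 'ee_rot': [-0.022, 0.938, 0.058, 0.342], 'force': [-0.063, -0.979, -1.979], 'grip_width': 0.538, 'grip_force': 31.062}
turn [-0.0005  0.0012 -0.001 ] shift_m old axes [0.002  0.0019 0.0688] new axes [0.0019 0.0019 0.0688]
turn [0. 0. 0.] shift_m old axes [-0.0019  0.      0.0023] new axes [-0.0019  0.      0.0023]
```

{"name": "send_rows", "arguments": {
  "targets": [
    [0.1, 0.0003, 0.0003, 0.0085, 0, 0, 0],
    [0.1, 0.0003, 0.0003, 0.0085, 0, 0, 0],
    [0.1, 0.0003, 0.0003, 0.0085, 0, 0, 0],
    [0.1, 0.0003, 0.0003, 0.0085, 0, 0, 0],
    [0.1, 0.0003, 0.0003, 0.0085, 0, 0, 0],
    [0.1, 0.0003, 0.0003, 0.0085, 0, 0, 0],
    [0.1, 0.0001, 0.0001, 0.007, 0, 0, 0],
    [0.1, 0, 0, 0, 0, 0, 0],
    [0.1, 0, 0, 0, 0, 0, 0],
    [0.1, 0, 0, 0, 0, 0, 0]
  ]
}}

```text
time_s: 25.0
eef_pos: [639.8, 11.2, 56.2]
ee_rot: [-0.022, 0.937, 0.059, 0.343]
force: [0.2, -0.4, -1.3]
grip_width: 0.535
grip_force: 31.1
```

```bash
python3 - <<'E'
from h import *
s=state(); c=ctrl.capture('wrist'); d=ctrl.capture('side'); t=ctrl.capture('top'); np.save('hh.npy',dict(w=c,s=d,t=t),allow_pickle=True)
u,v=proj(d,[638,13,45]); u,v=int(u),int(v); cr=d['img'][v-38:v+38,u-51:u+51]
a=cv2.resize(c['img'],(400,300)); b=cv2.resize(cr,(400,300),interpolation=cv2.INTER_CUBIC)
save(dict(img=cv2.resize(np.hstack([cv2.resize(c['img'][130:384,106:406],(400,340)),cv2.resize(cr,(400,340),interpolation=cv2.INTER_CUBIC)]),(800,340))),'h')
z=np.load('place.npz'); plan(z['pt']+[0,0,3],Rn.from_quat(z['q']))
E
```

```text
{'time_s': 25.0, 'joints': [-0.266, 0.549, 1.872, 1.344, 0.255, -0.071], 'eef_pos': [639.8, 11.189, 56.235], 'ee_rot': [-0.022, 0.937, 0.059, 0.343], 'force': [0.174, -0.386, -1.334], 'grip_width': 0.535, 'grip_force': 31.127}
turn [-0.0001  0.0003 -0.0001] shift_m old axes [-0.0005 -0.0021  0.0113] new axes [-0.0005 -0.0021  0.0113]
```

View pics/h.png

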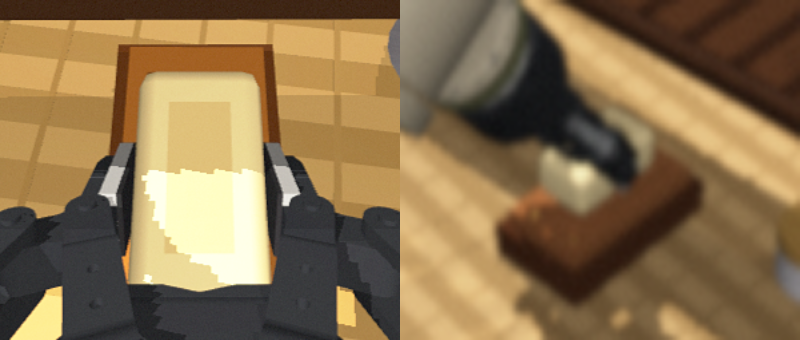

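The soap is held level between the pads just above the deck, parallel to it and about 2 mm right of centre, as the remaining planned shift expects. I'll check its lengthwise position against the model.

```bash
python3 - <<'E'
from h import *
c=np.load('hh.npy',allow_pickle=True).item()['w']; z=np.load('place.npz'); p=np.array([639.8,11.2,56.2])
C=np.array([638.3,13.1,51])+p-z['pt']; W=Rn.from_euler('z',.125)
cv=lambda P:(lambda q:[(q[0]-106)*4/3,(q[1]-130)*340/254])(proj(c,P))
for nm,P in [('soap far top L',(40,23,12)),('far top R',(40,-23,12)),('far topedge',(36,0,15)),('far silh',(40,0,5)),('insetfar? top',(26,0,15)),('near',(-26,0,15))]: print(nm,np.round(cv(C+W.apply(P))))
D=np.array([638.3,13.1,0])
for nm,P in [('base fl',(70,41,24)),('base fr',(70,-41,24)),('deck fl',(62.5,33,36)),('deck fr',(62.5,-33,36))]: print(nm,np.round(cv(D+W.apply(P))))
E
```

```text
soap far top L [139.  68.]
far top R [260.  68.]
far topedge [200.  74.]
far silh [200.  75.]
insetfar? top [200. 100.]
near [200. 258.]
base fl [118.  44.]
base fr [273.  44.]
deck fl [129.  46.]
deck fr [262.  46.]
```

{"name": "send_rows", "arguments": {
  "targets": [
    [0.1, -0.0001, -0.0005, 0.0028, 0, 0, 0],
    [0.1, -0.0001, -0.0005, 0.0028, 0, 0, 0],
    [0.1, -0.0001, -0.0005, 0.0028, 0, 0, 0],
    [0.1, -0.0002, -0.0006, 0.0029, 0, 0, 0],
    [0.1, -0.0005, 0, 0.0006, 0, 0, 0],
    [0.1, -0.0005, 0, 0.0006, 0, 0, 0],
    [0.1, -0.0005, 0, 0.0006, 0, 0, 0],
    [0.1, 0, 0, 0, 0, 0, 0],
    [0.1, 0, 0, 0, 0, 0, 0],
    [0.1, 0, 0, 0, 0, 0, 0]
  ]
}}

```text
time_s: 26.4
eef_pos: [646.4, 14.2, 44.7]
ee_rot: [-0.022, 0.937, 0.059, 0.343]
force: [-0.3, 0.6, -0.8]
grip_width: 0.532
grip_force: 31.1
```

{"name": "send_rows", "arguments": {
  "targets": [
    [0.1, -0.0003, 0, 0.0004, 0, 0, 0],
    [0.1, 0, 0, 0, 0, 0, 0],
    [0.0, 0, 0, 0, 0, 0, 0],
    [-0.1, 0, 0, 0, 0, 0, 0],
    [-0.2, 0, 0, 0, 0, 0, 0],
    [-0.35, 0, 0, 0, 0, 0, 0],
    [-0.5, 0, 0, 0, 0, 0, 0],
    [-0.6, 0, 0, 0, 0, 0, 0],
    [-0.6, 0, 0, 0, 0, 0, 0],
    [-0.6, 0, 0, 0, 0, 0, 0]
  ]
}}

```text
time_s: 27.65
eef_pos: [646.4, 14.1, 44.2]
ee_rot: [-0.022, 0.937, 0.059, 0.342]
force: [-0.6, -0.2, -0.2]
grip_width: 0.798
grip_force: 0.0
```

{"name": "send_rows", "arguments": {
  "targets": [
    [-0.6, 0, 0, -0.005, 0, 0, 0],
    [-0.6, 0, 0, -0.01, 0, 0, 0],
    [-0.6, 0, 0, -0.015, 0, 0, 0],
    [-0.6, 0, 0, -0.015, 0, 0, 0],
    [-0.6, 0, 0, -0.015, 0, 0, 0],
    [-0.6, 0, 0, -0.015, 0, 0, 0],
    [-0.6, 0, 0, -0.015, 0, 0, 0],
    [-0.6, 0, 0, -0.01, 0, 0, 0],
    [-0.6, 0, 0, 0, 0, 0, 0],
    [-0.6, 0, 0, 0, 0, 0, 0]
  ]
}}

```text
time_s: 28.9
eef_pos: [582.5, 6.1, 120.4]
ee_rot: [-0.022, 0.937, 0.058, 0.342]
force: [0.3, -0.6, 0.4]
grip_width: 0.8
grip_force: 0.0
```

```bash
python3 - <<'E'
from h import *
s=state(); c=ctrl.capture('wrist'); W=Rn.from_euler('z',.125); D=np.array([638.3,13.1,0])
im=cv2.resize(c['img'],(800,600))
for P in [(70,41,24),(70,-41,24),(62.5,33,36),(62.5,-33,36),(-62.5,33,36),(-62.5,-33,36),(40,0,56),(-40,0,56),(0,23,56),(0,-23,56),(26,0,66),(-26,0,66)]:
    u=proj(c,D+W.apply(P))*1.5625; cv2.circle(im,tuple(int(x) for x in u),3,(255,0,0),-1)
save(dict(img=im),'i')
print(ctrl.landmark_of('soap_center',c)[:1],proj(c,D+[0,0,51]))
E
```

```text
{'time_s': 28.9, 'joints': [-0.315, 0.327, 2.001, 1.056, 0.321, 0.192], 'eef_pos': [582.526, 6.1, 120.405], 'ee_rot': [-0.022, 0.937, 0.058, 0.342], 'force': [0.27, -0.56, 0.399], 'grip_width': 0.8, 'grip_force': 0.0}
[{'point': [256.4, 199.9], 'score': 0.64}] [255.57942927 198.55231691]
```

View pics/i.png

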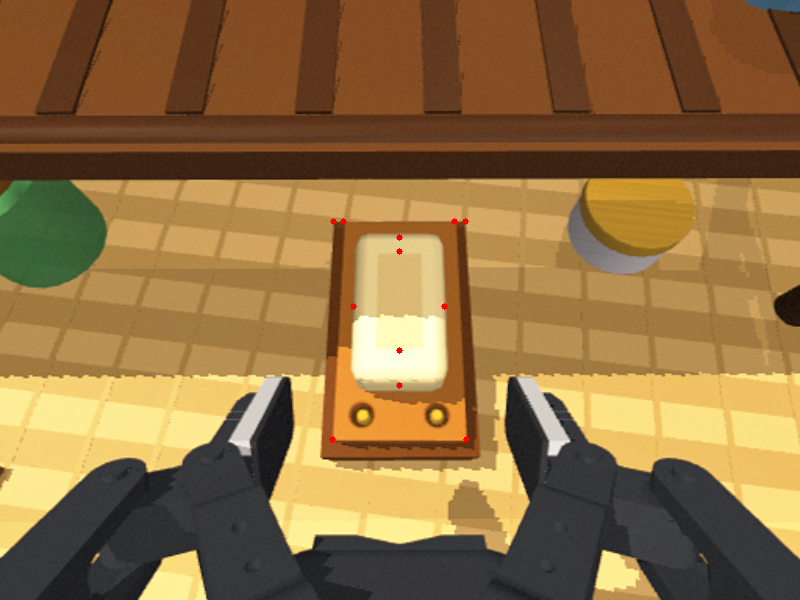

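The deck is down, with both pins centred in its holes at (363,415) and (437,415). The soap (columns 353–446, rows 234–390) lies flat, parallel and centred on the model marks, and the gripper is clear of everything. I'll hand it in.

```bash
python3 -c "
from rig import ctrl
print(ctrl.finish_job())"
```

```text
the job is handed in; nothing more can be done
None
```

The deck is seated flat over both pins, and the soap lies flat, lengthwise and centred on it. The gripper is clear, and the job was handed in at about 29 s.

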